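Turn the two-pocket casting mould face down under the curing rack

ROBOT

A 6-joint arm with a two-finger parallel gripper is mounted at the origin on the work surface. World frame = base frame: x ahead of the robot, y to its left, z up, the work surface at z = 0. Lengths are in mm, angles in rad, forces in N, time in s.
With the tool pointing down it reaches from about 350 to 775 mm from the base axis. Payload 7.3 kg.
Tool frame: the origin (TCP) lies on the mounting face of the last link; the fingertips stand 178 mm ahead of it and the grasp point (between the pads) lies 159 mm ahead of it (bot.grip_point_offset is the distance from the TCP to the grasp point, in mm); x points along the fingers, y is the direction in which the jaws open and shut, and the axes are right-handed (so a half turn about x gives the same grasp; the last joint's range is limited). The gripper opens to 92 mm and grips with 3 to 60 N. Pads are 19 mm wide; open, the fingers measure 130 mm over their backs; the gripper's body (75 mm by 190 mm) begins 47 mm behind the grasp point.
Start: joints at [-1.283, 0.342, 1.524, -0, 1.275, -0.146], TCP at [220.688, -476.366, 404.741] pointing down, gripper open.
Joint ranges: [-2.53, 2.53], [-0.77, 2.02], [0.04, 2.7], [-1, 4.14], [0.28, 2.66], [-3.11, 3.11]. Speed limits (rad/s): [2.57, 2.57, 3.14, 3.14, 3.14, 3.14].

INTERFACE

Orientations are given as [roll, pitch, yaw] about the fixed x, y, z axes, in that order (R = Rz(yaw) Ry(pitch) Rx(roll)).
In Python, from plant import bot gives the robot as it stands.
- The arm moves only by the tool arm_command, never from a script. Its argument "moves" is a list of rows, each a list of 5 numbers: the shift along the tool's x, y, z in cm, then the turn about the tool's x in degrees, then the opening, from 0 (shut) to 1 (fully open). A call has 1 to 10 rows; each row is the pose to reach, as a shift and turn from the pose measured when the call began, along the tool's axes at that moment; what a row does not reach only later rows make up. A row lasts 1/10 s, in which the tool goes at most 50 mm and 8.59 degrees, less where a joint would pass 70% of its speed; a pose out of reach is approached as far as the arm can. A call with a gripper value outside its range is refused whole. The fingers move at their own pace and stop on an object; the grip force is fixed at half the most. Time passes only in rows, so rows that repeat a pose let the fingers close. It gives the time, the measured TCP pose, the force and the opening at its end, in the units of the state.
- bot.get_obs(): the state, without advancing time (a new reading comes with each control period).
- bot.capture(name): name is "side" or "top"; returns a dict with "frame" (400x640x3 uint8, blue, green, red), "K" (3x3 intrinsics, pixels), "k1" (the pictures are not rectified: a ray, as slopes to the right and down, at radius r is drawn at 1 + k1 r^2 times it, then the intrinsics apply), "origin" and "orientation" of the camera in the world. Camera axes: x right, y down, z forward; pixel columns grow to the right and rows downward; lengths in mm; the calibration is good to about 2 mm. A picture is of the moment at which its call begins. There is no depth.
- bot.close_job(): hands the job in, once; it reports no verdict.
The state is a dict: "time": time; "joint_positions": joint angles; "dq": joint speeds; "tau": joint torques, N m; "tool_pos": TCP position; "tcp_rot": TCP orientation; "contact_force": force on the tool from outside, world axes, zero at the start; "moment": the same for the moment, N m; "grip_width": finger opening in mm.
Only numpy, scipy, OpenCV 4.12 (cv2) and the standard library are available. Lean on these libraries where they do the work, as an engineer would, in place of code of your own. Each camera call takes 0.05 s, during which the arm holds its last target.

TASK

Under the low wire rack stand two hinged casting moulds lying face up. By its handle, turn the one with two square pockets right over, from the left side of its stand to the right as the robot sees it, so that it lies fully face down on its rests; lower it gently rather than letting it slap down, and let go. Leave the mould with the single round pocket as it is.

Things in the scene. Friction and masses are not known exactly. Their poses are not given: they have to be found in the camera images.
- twin_mould (a joint): Hinge of the mould to turn: white plastic oblong tray 110 x 82 x 18 mm with TWO square, dark-floored pockets, hinged along a long edge on a plywood stand under the rack (shelf underside 175 mm up). 0 = lying face up on the left (+y) of its stand, pi/2 = upright, pi = face down on the right (-y), at its stop. Light hinge, about 0.3 kg: let go between, it falls to one side.
- twin_grip (a point): Middle of its handle grip: level round black bar, 16 mm diameter, 75 mm long, at the tray's outer edge, 75 (+-15) mm in front of the rack's front edge, clear table below. x along the bar to under the rack, y from hinge to bar, z out of the mould's face. Travels a half circle of 85 mm radius about the hinge, 60 mm above the table at both ends, 145 at the top; it may turn in the fingers.
- twin_hinge (a point): Fixed point on its hinge axis (the axis extended, in empty space), level with the middle of the grip, 60 mm above the table. x is the hinge axis, parallel to the bar, level, pointing away from the robot to under the rack; y to the left, towards the bar at the start; z up.
- round_mould (a joint): Hinge of the bystander: same stand and handle but a round white dish, 82 mm across, with ONE round pocket, 0.3 m to the left or right of the other under the same rack. 0 = face up on the left; leave it so. The rack's steel wire shelf, 140 mm deep and 760 long, top 183 mm up, carries jars to 80 mm tall: keep the hand in front of it.

How it is judged (in metres and radians):
At the end, for the whole second after the job is handed in: The two-pocket mould lies still, face down on the right of its stand, within 10 degrees of fully over (joint above 2.967 rad), and the round-pocket mould lies face up on the left within 10 degrees of where it was (value of joint twin_mould above 2.967 rad and velocity of joint twin_mould between -0.1 and 0.1 rad/s and value of joint round_mould below 0.17 rad); the robot touches nothing.
It fails at once if the two-pocket mould is let fall or slapped over (it swings down faster than 6 rad/s) (velocity of joint twin_mould above 6 rad/s).
It fails at once if the round-pocket mould is lifted more than about 17 degrees (value of joint round_mould above 0.3 rad).
It also fails if it takes over 40 s, if anything falls off the work surface, if the arm or the gripper's body presses on something with over 40 N, if the wrist force passes 120 N, or if a joint passes its speed limit or range.

## Working session

There is one attempt and no reset: what is moved stays moved. The work goes in short steps, Python scripts to look and compute and a tool call to move; the robot and the scene stay as the last step left them, time stands still between calls to the robot, and variables do not carry over. Pictures are saved under pics/ and viewed, and the job is handed in when it is done.

Besides the shell and the picture viewer there is one more tool, called after ">>>" by a JSON object that holds its "fn" and its "kwargs", one argument or row to a line. arm_command: Moves the arm, as the interface text tells. Its arguments: {"type":"object","properties":{"moves":{"type":"array"}},"required":["moves"]}

```bash
mkdir -p pics; ls; python3 - <<'E'
from plant import bot
import cv2
o=bot.get_obs(); print(o)
for n in("side","top"):
    c=bot.capture(n); cv2.imwrite(f"pics/{n}0.png",c["frame"]); print(n,c["K"],c["k1"],c["origin"],c["orientation"])
E
```

```text
pics
{'time': 0.0, 'joint_positions': array([-1.28299764e+00,  3.42710335e-01,  1.52499774e+00, -1.54891112e-05,
        1.27536389e+00, -1.46025755e-01]), 'dq': array([-2.11849279e-04, -4.80915770e-05,  1.73258845e-03, -1.25638744e-03,
       -3.32422547e-04, -3.04325066e-04]), 'tau': array([-1.68576635e-04, -4.31240201e+01, -2.44218206e+01,  7.17753125e-02,
        5.59608615e-02, -1.60040913e-04]), 'tool_pos': array([ 220.6500851 , -476.24023844,  404.05790766]), 'tcp_rot': array([-1.70681013,  1.56931693,  1.86861149]), 'contact_force': array([ 0.0440864 ,  0.33537524, -0.69469997]), 'moment': array([-0.00184148, -0.03633412, -0.00500145]), 'grip_width': 91.82675191662737}
side [[510.99769349   0.         304.63556803]
 [  0.         510.99769349 198.22497906]
 [  0.           0.           1.        ]] -0.13954970325312696 [ 468.12796727 -635.20269084  652.19850306] [-2.25841606 -0.01854508 -0.15436277]
top [[387.20197848   0.         319.637192  ]
 [  0.         387.20197848 198.89844356]
 [  0.           0.           1.        ]] 0.02585609319451256 [512.89663791  29.71452815 823.92036194] [-3.03326566  0.01597287 -1.58487913]
```

View pics/side0.png

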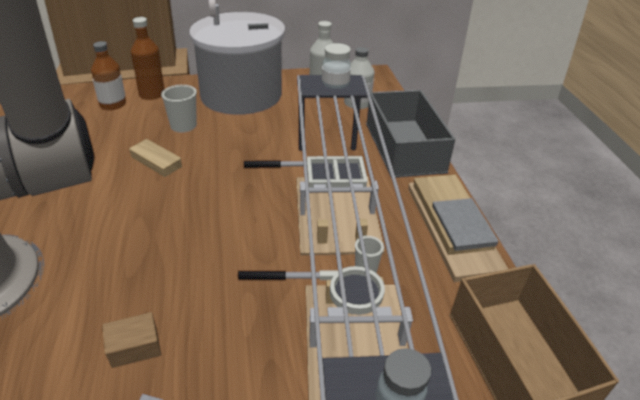

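View pics/top0.png

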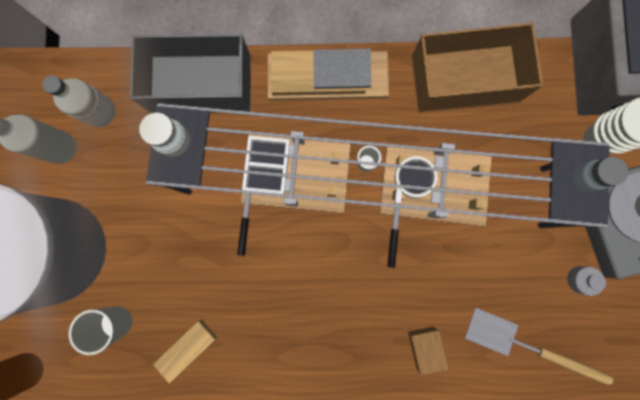

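The side view shows the twin mould as the farther one, with its black bar at about (245,163)–(281,164). In the top view the bar runs (246,218)–(241,254), and the round mould's bar is at about (394,229)–(391,266). I'll zoom in to refine these.

```bash
python3 - <<'E'
import cv2
a=cv2.imread("pics/top0.png")[120:270,220:370]; cv2.imwrite("pics/topz.png",cv2.resize(a,None,fx=4,fy=4,interpolation=cv2.INTER_CUBIC))
a=cv2.imread("pics/side0.png")[130:260,230:390]; cv2.imwrite("pics/sidez.png",cv2.resize(a,None,fx=4,fy=4,interpolation=cv2.INTER_CUBIC))
E
```

```text
(no output)
```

View pics/topz.png

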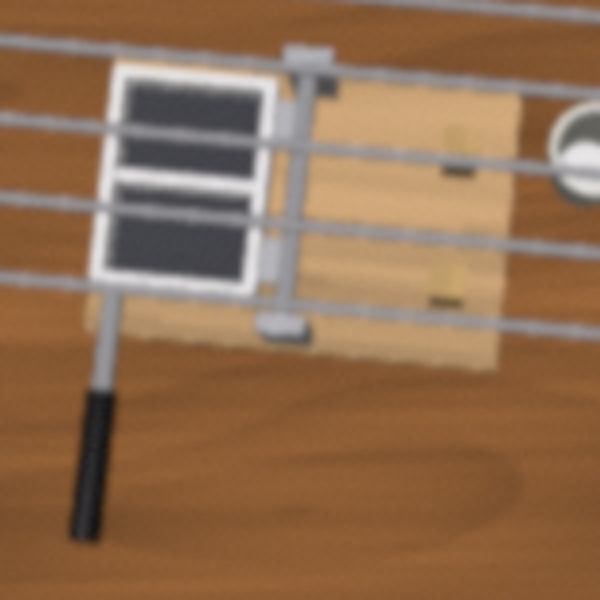

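View pics/sidez.png

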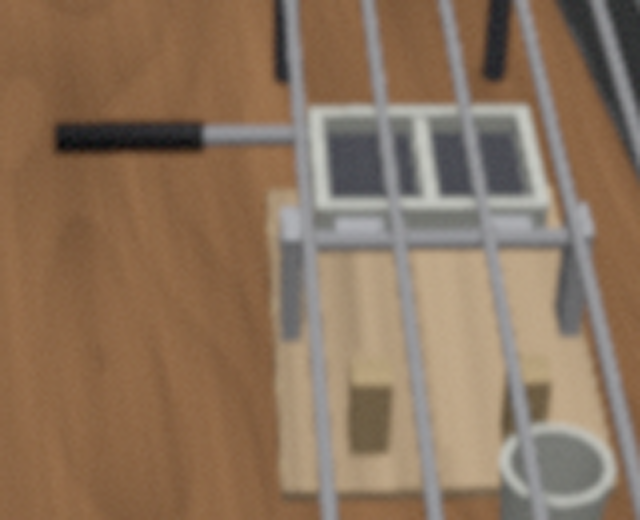

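```bash
cat > h.py <<'E'
from plant import bot
import numpy as np, cv2
from scipy.spatial.transform import Rotation as R
def ray(c,p):
    d=cv2.undistortPoints(np.array([[p]],float),c["K"],np.array([c["k1"],0,0,0,0]))[0,0]
    # check convention: forward model radial = 1+k1 r^2 on undistorted ray (same as OpenCV)
    v=R.from_euler('xyz',c["orientation"]).apply([d[0],d[1],1]); return np.array(c["origin"]),v/np.linalg.norm(v)
def atz(c,p,z):
    o,v=ray(c,p); return o+v*(z-o[2])/v[2]
def tri(c1,p1,c2,p2):
    o1,v1=ray(c1,p1);o2,v2=ray(c2,p2)
    s=np.linalg.lstsq(np.c_[v1,-v2],o2-o1,rcond=None)[0]
    a,b=o1+s[0]*v1,o2+s[1]*v2
    return (a+b)/2,np.linalg.norm(a-b)
def proj(c,P):
    q=R.from_euler('xyz',c["orientation"]).inv().apply(np.asarray(P)-c["origin"]); d=q[:2]/q[2]; d=d*(1+c["k1"]*d@d)
    return d*c["K"][0,0]+c["K"][:2,2]
E
python3 - <<'E'
from h import *
t=bot.capture("top");s=bot.capture("side"); np.set_printoptions(precision=1,suppress=True)
f=(245,217.7);n=(241.5,255.2); sf=(281,164);sn=(244.2,164.2)
for a,b in((f,sf),(n,sn)): print(atz(t,a,60),atz(s,b,60),tri(t,a,s,b))
F,N=atz(t,f,60),atz(t,n,60); print("len",np.linalg.norm(F-N),"yaw",np.degrees(np.arctan2((F-N)[1],(F-N)[0])))
A,B=atz(t,(296,136),60),atz(t,(291,201),60); print("hinge",A,B,np.degrees(np.arctan2((A-B)[1],(A-B)[0])))
A,B=atz(s,(230+300/4,130+237/4),60),atz(s,(230+580/4,130+237/4),60); print("hinge s",A,B)
m=(F+N)/2;d=(A-B)/np.linalg.norm(A-B);
# rack front edge wire at zoom (0,277)-(600,335), z ~179
P,Q=atz(t,(220,120+277/4),179),atz(t,(370,120+335/4),179);print("rack front",P,Q)
u=(Q-P)/np.linalg.norm(Q-P); print("dist mid->front",np.cross(u[:2],(m-P)[:2]),"len dir",np.degrees(np.arctan2(u[0],-u[1])))
E
```

```text
[561.1 188.9  60. ] [559.7 187.7  60. ] (array([560.5, 189.2,  58.9]), np.float64(1.226935353105286))
[487.7 195.2  60. ] [487.2 196.6  60. ] (array([487.5, 195. ,  61.1]), np.float64(0.5990076594870279))
len 73.59774806755885 yaw -4.90085242426555
hinge [724.8  86.7  60. ] [592.9  97.7  60. ] -4.748194730953322
hinge s [594.6 101.7  60. ] [725.1  84.5  60. ]
rack front [602.2 206.6 179. ] [573.7 -44.9 179. ]
dist mid->front -75.64529201489698 len dir -6.458603434169561<stdin>:11: DeprecationWarning: Arrays of 2-dimensional vectors are deprecated. Use arrays of 3-dimensional vectors instead. (deprecated in NumPy 2.0)
```

```bash
cat >> h.py <<'E'
np.set_printoptions(precision=2,suppress=True)
yw=np.radians(-5.0)
hx=np.array([np.cos(yw),np.sin(yw),0]);hy=np.array([-np.sin(yw),np.cos(yw),0]);hz=np.array([0,0,1.])
G0=np.array([524.3,192,60]);H=G0-85*hy
def st():
    o=bot.get_obs();M=R.from_euler('xyz',o["tcp_rot"]).as_matrix()
    g=o["tool_pos"]+bot.grip_point_offset*M[:,0]
    return o,M,g
def show():
    o,M,g=st()
    print("t",o["time"],"tcp",o["tool_pos"],"grasp",g,"F",o["contact_force"],"w",o["grip_width"],"q",o["joint_positions"]);print(M)
    r=g-H; print("rel hinge hx,hy,z",r@hx,r@hy,r[2]); 
    print("jaw angle err deg (turn about tool x)",np.degrees(np.arctan2(M[:,2]@hy,M[:,1]@hy)), np.degrees(np.arctan2(-M[:,2]@hy,-M[:,1]@hy)))
def plan(P):
    o,M,g=st(); print("cm",(np.asarray(P)-g)@M/10)
E
python3 -c "
from h import *
show(); plan(G0+[0,0,110]); print(H)"
```

```text
t 0.2 tcp [ 220.67 -476.29  404.33] grasp [ 220.63 -476.16  245.13] F [ 0.17  0.57 -0.04] w 91.91921544961009 q [-1.28  0.34  1.52 -0.    1.28 -0.15]
[[-0.    0.42 -0.91]
 [ 0.   -0.91 -0.42]
 [-1.   -0.   -0.  ]]
rel hinge hx,hy,z -244.28108528101424 -607.0806018948554 185.1260803833467
jaw angle err deg (turn about tool x) -150.1466310146211 29.853368985378914
cm [  7.56 -47.86 -55.64]
[516.89 107.32  60.  ]
```

>>> {"fn": "arm_command", "kwargs": {
  "moves": [
    [0, -3, -4, 0, 1],
    [0, -6, -7, 3, 1],
    [0, -9, -10.5, 6, 1],
    [0, -12, -14, 9, 1],
    [0, -15, -17.5, 12, 1],
    [0, -18, -21, 15, 1],
    [0, -21, -24.5, 18, 1],
    [0, -24, -28, 21, 1],
    [0, -27, -31.5, 24, 1],
    [0, -30, -35, 28, 1]
  ]
}}

```text
time: 1.2
tool_pos: [412.5, -55.1, 404.8]
tcp_rot: [-1.806, 1.57, 1.278]
contact_force: [2.0, -0.4, -0.1]
grip_width: 91.8
```

```bash
python3 -c "
from h import *
show(); plan(G0+[0,0,100])"
```

```text
t 1.2 tcp [412.47 -55.08 404.77] grasp [412.5  -54.98 245.57] F [ 2.03 -0.44 -0.11] w 91.76952344507998 q [-0.32  0.14  1.8   0.    1.2   1.31]
[[ 0.   -0.06 -1.  ]
 [ 0.   -1.    0.06]
 [-1.   -0.   -0.  ]]
rel hinge hx,hy,z -89.85041016137689 -170.7828490934202 185.5673206901736
jaw angle err deg (turn about tool x) -178.28934736805252 1.710652631947508
cm [  8.57 -25.29  -9.74]
```

>>> {"fn": "arm_command", "kwargs": {
  "moves": [
    [0, -3.5, -1.4, 1, 1],
    [0, -7, -2.8, 1.7, 1],
    [0, -10.5, -4.2, 1.7, 1],
    [0, -14, -5.6, 1.7, 1],
    [1, -18, -7, 1.7, 1],
    [3, -21.5, -8.4, 1.7, 1],
    [5, -24.5, -9.4, 1.7, 1],
    [7, -25.3, -9.7, 1.7, 1],
    [8.6, -25.3, -9.7, 1.7, 1],
    [8.6, -25.3, -9.7, 1.7, 1]
  ]
}}

```text
time: 2.2
tool_pos: [523.2, 192.3, 316.3]
tcp_rot: [0.196, 1.565, -3.032]
contact_force: [-0.6, -1.5, -0.2]
grip_width: 91.8
```

```bash
python3 -c "
from h import *
show(); plan(G0+[0,0,0])
for n in('side','top'):
    c=bot.capture(n); cv2.imwrite(f'pics/{n}1.png',c['frame'])"
```

```text
t 2.2 tcp [523.15 192.32 316.3 ] grasp [522.31 192.23 157.1 ] F [-0.6  -1.47 -0.21] w 91.79830863024641 q [0.21 0.49 1.56 0.   1.1  1.87]
[[-0.01 -0.09 -1.  ]
 [-0.   -1.    0.09]
 [-1.    0.    0.01]]
rel hinge hx,hy,z -2.006069180167256 85.05070615844217 97.10137464513093
jaw angle err deg (turn about tool x) -179.93698819597182 0.0630118040282033
cm [ 9.71 -0.   -0.25]
```

View pics/side1.png

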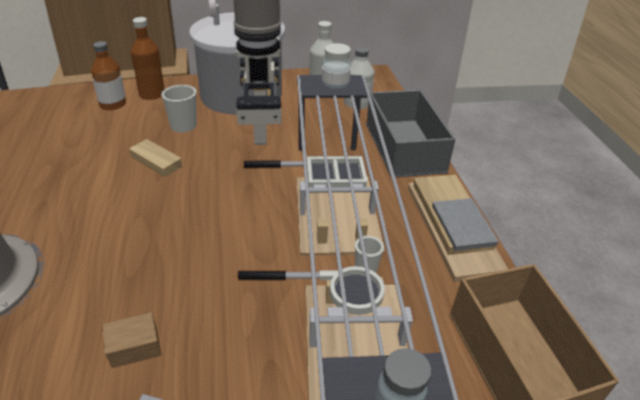

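The gripper hangs directly above the twin mould's bar, with its fingertip at about (261,140). I'll descend and close.

>>> {"fn": "arm_command", "kwargs": {
  "moves": [
    [2.5, 0, -0.2, 0, 1],
    [5, 0, -0.2, 0, 1],
    [7.5, 0, -0.2, 0, 1],
    [9, 0, -0.2, 0, 1],
    [9.8, 0, -0.2, 0, 1],
    [9.8, 0, -0.2, 0, 1],
    [9.8, 0, -0.2, 0, 0.5],
    [9.8, 0, -0.2, 0, 0.3],
    [9.8, 0, -0.2, 0, 0.2],
    [9.8, 0, -0.2, 0, 0.2]
  ]
}}

```text
time: 3.3
tool_pos: [526.0, 191.8, 221.7]
tcp_rot: [-2.262, 1.57, 0.792]
contact_force: [-0.1, -0.4, -0.6]
grip_width: 64.4
```

>>> {"fn": "arm_command", "kwargs": {
  "moves": [
    [0, 0, 0, 0, 0.1],
    [0, 0, 0, 0, 0],
    [0, 0, 0, 0, 0],
    [0, 0, 0, 0, 0],
    [0, 0, 0, 0, 0],
    [0, 0, 0, 0, 0]
  ]
}}

```text
time: 3.9
tool_pos: [526.0, 191.8, 221.6]
tcp_rot: [-2.402, 1.57, 0.652]
contact_force: [0.3, -7.9, -0.1]
grip_width: 16.5
```

```bash
python3 -c "
from h import *
show()
for n in('side','top'):
    c=bot.capture(n); cv2.imwrite(f'pics/{n}2.png',c['frame'])"
```

```text
t 3.9 tcp [525.98 191.78 221.65] grasp [526.08 191.86  62.45] F [ 0.31 -7.86 -0.05] w 16.4737150667905 q [0.21 0.61 1.65 0.   0.89 1.87]
[[ 0.   -0.09 -1.  ]
 [ 0.   -1.    0.09]
 [-1.   -0.   -0.  ]]
rel hinge hx,hy,z 1.7817695772188962 85.01713559504314 2.447836801592217
jaw angle err deg (turn about tool x) -179.98251427949484 0.017485720505169815
```

View pics/side2.png

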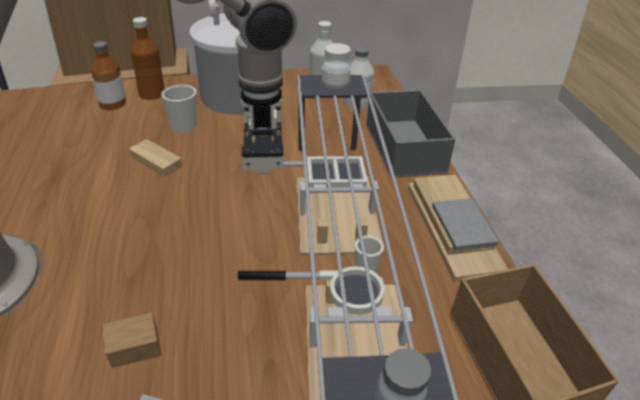

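The opening of 16.5 mm matches the bar, so it's held. I'll start the arc.

>>> {"fn": "arm_command", "kwargs": {
  "moves": [
    [-0.44, 0.01, 0, 0, 0],
    [-0.89, 0.05, 0, 0, 0],
    [-1.48, 0.13, 0, 0, 0],
    [-2.06, 0.25, 0, 0, 0],
    [-2.63, 0.42, 0, 0, 0],
    [-3.18, 0.62, 0, 0, 0],
    [-3.73, 0.86, 0, 0, 0],
    [-4.25, 1.14, 0, 0, 0],
    [-4.25, 1.14, 0, 0, 0]
  ]
}}

```text
time: 4.9
tool_pos: [524.7, 180.8, 265.5]
tcp_rot: [-1.945, 1.568, 1.109]
contact_force: [-1.7, 7.1, -0.0]
grip_width: 15.2
```

```bash
cat >> h.py <<'E'
def arc(angs,r=85.,off=(0,0)):
    o,M,g=st(); rel=g-H; y,z=rel@hy,rel[2]; print("now y,z",y,z,"r",np.hypot(y,z),"ang",np.degrees(np.arctan2(z,y)))
    for a in angs:
        P=H+hx*(rel@hx)+hy*(r*np.cos(np.radians(a))+off[0])+hz*(r*np.sin(np.radians(a))+off[1]); d=(P-g)@M/10; print(a,d)
E
python3 -c "
from h import *
show();arc(range(35,100,5))
for n in('side','top'):
    c=bot.capture(n); cv2.imwrite(f'pics/{n}3.png',c['frame'])"
```

```text
t 4.9 tcp [524.66 180.79 265.54] grasp [524.82 181.13 106.34] F [-1.7   7.12 -0.04] w 15.245278313282753 q [0.19 0.54 1.62 0.   0.98 1.85]
[[ 0.   -0.09 -1.  ]
 [ 0.   -1.    0.09]
 [-1.   -0.   -0.  ]]
rel hinge hx,hy,z 1.4691733433530019 74.21706750433499 46.3420592602117
jaw angle err deg (turn about tool x) 179.99471827782529 -0.0052817221747310135
now y,z 74.21706750433499 46.3420592602117 r 87.49719747180471 ang 31.98116795803061
35 [-0.24  0.46 -0.  ]
40 [-0.83  0.91 -0.  ]
45 [-1.38  1.41 -0.  ]
50 [-1.88  1.95 -0.  ]
55 [-2.33  2.54 -0.  ]
60 [-2.73  3.17 -0.  ]
65 [-3.08  3.82 -0.  ]
70 [-3.36  4.51 -0.  ]
75 [-3.59  5.21 -0.  ]
80 [-3.75  5.94 -0.  ]
85 [-3.85  6.67 -0.  ]
90 [-3.88  7.41 -0.  ]
95 [-3.85  8.15 -0.  ]
```

View pics/side3.png

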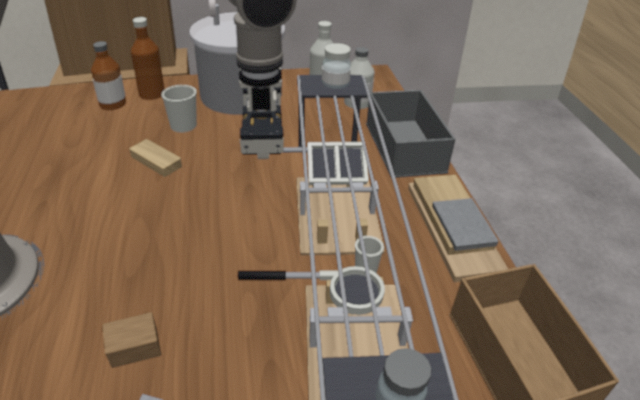

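```bash
python3 - <<'E'
import cv2
a=cv2.imread("pics/side3.png")[90:220,220:380]; cv2.imwrite("pics/s3z.png",cv2.resize(a,None,fx=5,fy=4.6,interpolation=cv2.INTER_CUBIC))
E
```

```text
(no output)
```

View pics/s3z.png

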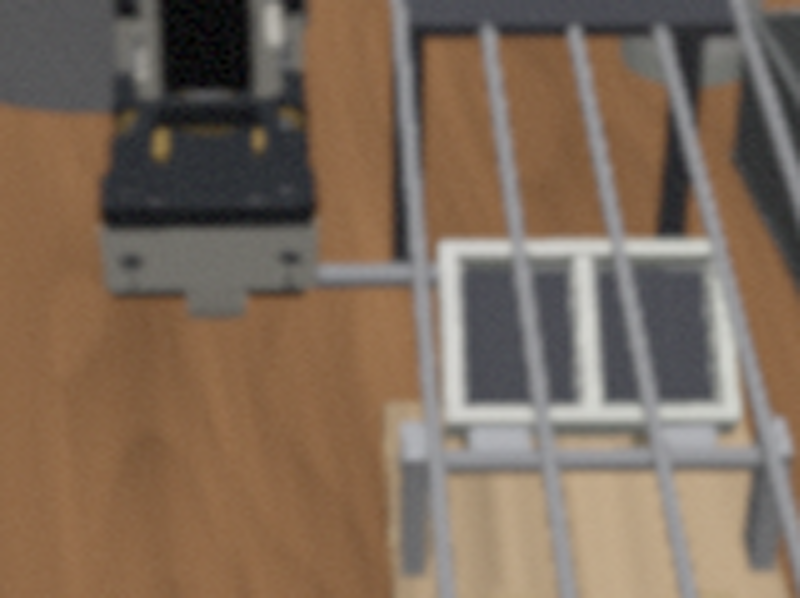

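View pics/top3.png

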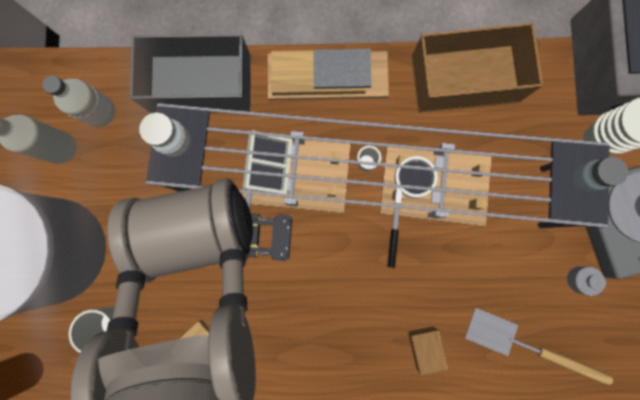

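```bash
python3 -c "
from h import *
c=bot.capture('side')
for a in (0,10,20,25,30,35):
  A=np.radians(a);
  for t in (55,): print(a,proj(c,H+hx*t+85*(hy*np.cos(A)+hz*np.sin(A))))
"
```

```text
0 [290.68 163.42]
10 [290.73 157.7 ]
20 [290.83 152.8 ]
25 [290.9 150.7]
30 [290.99 148.86]
35 [291.1 147.3]
```

The rod is seen at (293,149), which matches a mould angle of about 30°. It's holding without slip, so I'll continue.

```bash
python3 -c "
from h import *
arc(range(37,104,6),off=(-1,2))"
```

```text
now y,z 74.40369500332726 46.040340228807366 r 87.49641568962973 ang 31.748851071860805
37 [-0.71  0.75 -0.  ]
43 [-1.4   1.32 -0.  ]
49 [-2.02  1.96 -0.  ]
55 [-2.56  2.66 -0.  ]
61 [-3.04  3.41 -0.  ]
67 [-3.43  4.21 -0.  ]
73 [-3.74  5.05 -0.  ]
79 [-3.95  5.91 -0.  ]
85 [-4.08  6.79 -0.  ]
91 [-4.11  7.68 -0.  ]
97 [-4.05  8.57 -0.  ]
103 [-3.9   9.44 -0.  ]
```

>>> {"fn": "arm_command", "kwargs": {
  "moves": [
    [-0.4, 0.4, 0, 0, 0],
    [-1.0, 1.0, 0, 0, 0],
    [-1.7, 1.6, 0, 0, 0],
    [-2.3, 2.3, 0, 0, 0],
    [-2.8, 3.0, 0, 0, 0],
    [-3.2, 3.7, 0, 0, 0],
    [-3.5, 4.3, 0, 0, 0],
    [-3.75, 5.05, 0, 0, 0],
    [-3.9, 5.6, 0, 0, 0],
    [-3.95, 5.9, 0, 0, 0]
  ]
}}

```text
time: 6.05
tool_pos: [518.5, 122.9, 307.4]
tcp_rot: [-1.789, 1.566, 1.265]
contact_force: [-8.2, 6.1, 13.1]
grip_width: 15.2
```

```bash
python3 -c "
from h import *
show();arc(range(80,150,5),off=(-1,2))
for n in('side','top'):
    c=bot.capture(n); cv2.imwrite(f'pics/{n}4.png',c['frame'])
    if n=='side': cv2.imwrite('pics/s4z.png',cv2.resize(c['frame'][70:220,220:380],None,fx=5,fy=4,interpolation=cv2.INTER_CUBIC))
    if n=='side':
      for a in range(50,91,10):
        A=np.radians(a);print(a,proj(c,H+hx*55+85*(hy*np.cos(A)+hz*np.sin(A))))
"
```

```text
t 6.05 tcp [518.51 122.87 307.37] grasp [518.74 123.59 148.17] F [-8.24  6.14 13.11] w 15.167517766745428 q [0.09 0.45 1.64 0.01 1.04 1.74]
[[ 0.   -0.09 -1.  ]
 [ 0.   -1.    0.09]
 [-1.   -0.   -0.  ]]
rel hinge hx,hy,z 0.42013051206399826 16.369674328318307 88.16952767763556
jaw angle err deg (turn about tool x) -179.99067957924404 0.009320420755972308
now y,z 16.369674328318307 88.16952767763556 r 89.67626134330392 ang 79.48214709050411
80 [0.24 0.26 0.  ]
85 [0.14 1.   0.  ]
90 [0.11 1.74 0.  ]
95 [0.14 2.48 0.  ]
100 [0.23 3.21 0.  ]
105 [0.39 3.94 0.  ]
110 [0.61 4.65 0.  ]
115 [0.89 5.33 0.  ]
120 [1.23 5.99 0.  ]
125 [1.62 6.62 0.  ]
130 [2.07 7.21 0.  ]
135 [2.57 7.76 0.  ]
140 [3.11 8.26 0.  ]
145 [3.7  8.72 0.01]
50 [291.49 144.45]
60 [291.81 144.22]
70 [292.17 145.42]
80 [292.56 148.06]
90 [292.97 152.12]
```

View pics/s4z.png

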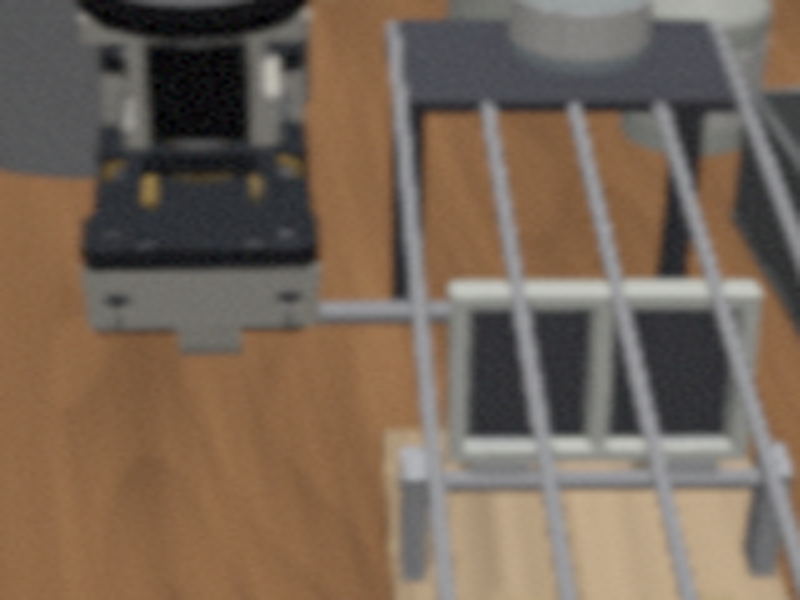

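Rod at about (291,148), so the mould is at about 80° and still on the arc. I'll carry it over the top, raising the path by 2 mm to relieve the 13 N.

>>> {"fn": "arm_command", "kwargs": {
  "moves": [
    [0, 0.5, 0, 0, 0],
    [-0.1, 1.1, 0, 0, 0],
    [-0.1, 1.7, 0, 0, 0],
    [-0.1, 2.4, 0, 0, 0],
    [0, 3.1, 0, 0, 0],
    [0.15, 3.8, 0, 0, 0],
    [0.4, 4.5, 0, 0, 0],
    [0.7, 5.2, 0, 0, 0],
    [1.0, 5.9, 0, 0, 0],
    [1.0, 5.9, 0, 0, 0]
  ]
}}

```text
time: 7.15
tool_pos: [512.6, 63.0, 296.5]
tcp_rot: [-0.92, 1.567, 2.133]
contact_force: [-5.0, 1.4, 0.2]
grip_width: 14.9
```

```bash
python3 -c "
from h import *
show();arc(range(120,184,5),off=(0,4))
for n in('side','top'):
    c=bot.capture(n); cv2.imwrite(f'pics/{n}5.png',c['frame'])
    if n=='side': cv2.imwrite('pics/s5z.png',cv2.resize(c['frame'][70:260,220:380],None,fx=4,fy=3,interpolation=cv2.INTER_CUBIC))
    if n=='side':
      for a in range(100,141,10):
        A=np.radians(a);print(a,proj(c,H+hx*55+85*(hy*np.cos(A)+hz*np.sin(A))))
"
```

```text
t 7.15 tcp [512.57  62.99 296.52] grasp [512.21  63.57 137.33] F [-4.95  1.37  0.18] w 14.92435690701083 q [-0.03  0.44  1.7   0.    1.    1.63]
[[-0.   -0.09 -1.  ]
 [ 0.   -1.    0.09]
 [-1.   -0.    0.  ]]
rel hinge hx,hy,z -0.852310641670903 -43.999638868497165 77.32595005806769
jaw angle err deg (turn about tool x) 179.95259369263033 -0.047406307369660824
now y,z -43.999638868497165 77.32595005806769 r 88.96780750890147 ang 119.64053294542187
120 [-0.03 -0.15  0.  ]
125 [ 0.37  0.48 -0.  ]
130 [ 0.82  1.07 -0.  ]
135 [ 1.32  1.61 -0.  ]
140 [ 1.86  2.12 -0.01]
145 [ 2.45  2.57 -0.01]
150 [ 3.07  2.97 -0.01]
155 [ 3.73  3.32 -0.01]
160 [ 4.41  3.6  -0.01]
165 [ 5.12  3.83 -0.02]
170 [ 5.84  3.99 -0.02]
175 [ 6.58  4.09 -0.02]
180 [ 7.32  4.12 -0.02]
100 [293.39 157.52]
110 [293.79 164.12]
120 [294.17 171.68]
130 [294.5  179.95]
140 [294.78 188.61]
```

View pics/s5z.png

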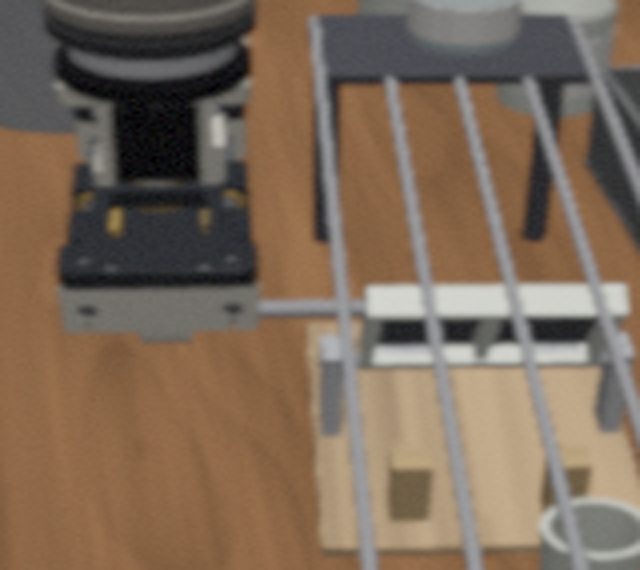

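Rod at about (296,172), so the mould is at about 121°. I'll lower it gently.

>>> {"fn": "arm_command", "kwargs": {
  "moves": [
    [0.2, 0.2, 0, 0, 0],
    [0.6, 0.8, 0, 0, 0],
    [1.1, 1.4, 0, 0, 0],
    [1.6, 1.9, 0, 0, 0],
    [2.2, 2.35, 0, 0, 0],
    [2.8, 2.8, 0, 0, 0],
    [3.4, 3.15, 0, 0, 0],
    [4.0, 3.45, 0, 0, 0],
    [4.4, 3.6, 0, 0, 0],
    [4.4, 3.6, 0, 0, 0]
  ]
}}

```text
time: 8.25
tool_pos: [509.0, 27.6, 251.9]
tcp_rot: [-0.645, 1.566, 2.409]
contact_force: [-4.4, 3.2, -0.8]
grip_width: 15.1
```

```bash
python3 -c "
from h import *
show();arc(range(160,184,4),off=(0,3))
for n in('side','top'):
    c=bot.capture(n); cv2.imwrite(f'pics/{n}6.png',c['frame'])
    if n=='side': cv2.imwrite('pics/s6z.png',cv2.resize(c['frame'][70:260,220:380],None,fx=4,fy=3,interpolation=cv2.INTER_CUBIC))
    if n=='side':
      for a in range(140,181,10):
        A=np.radians(a);print(a,proj(c,H+hx*55+85*(hy*np.cos(A)+hz*np.sin(A))))
"
```

```text
t 8.25 tcp [509.05  27.6  251.95] grasp [508.43  28.16  92.75] F [-4.4   3.22 -0.83] w 15.111355892529428 q [-0.1   0.49  1.76  0.    0.89  1.56]
[[-0.   -0.09 -1.  ]
 [ 0.   -1.    0.09]
 [-1.   -0.    0.  ]]
rel hinge hx,hy,z -1.5286977074997417 -79.6039773684301 32.7493163155664
jaw angle err deg (turn about tool x) 179.97161831917154 -0.02838168082844525
now y,z -79.6039773684301 32.7493163155664 r 86.07735435066853 ang 157.6375862785031
160 [ 0.07  0.03 -0.  ]
164 [ 0.63  0.21 -0.  ]
168 [ 1.21  0.36 -0.01]
172 [ 1.79  0.46 -0.01]
176 [ 2.38  0.53 -0.01]
180 [ 2.97  0.55 -0.01]
140 [294.78 188.61]
150 [295.   197.32]
160 [295.14 205.74]
170 [295.2  213.54]
180 [295.19 220.44]
```

View pics/s6z.png

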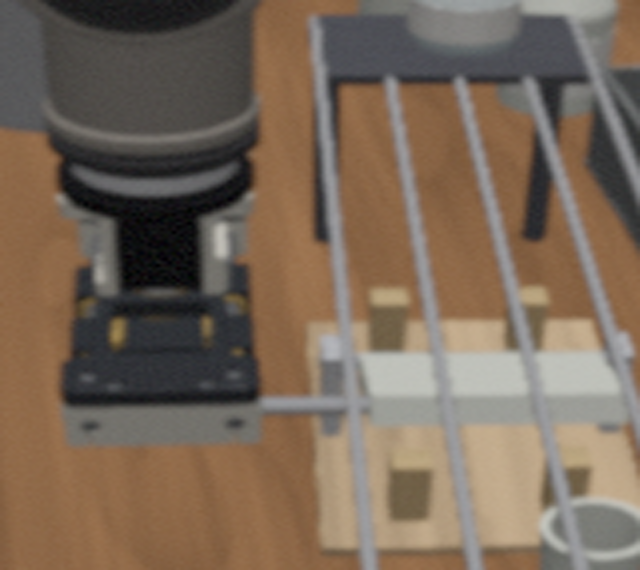

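Rod at about (295,204.5), so the mould is at about 158°. The last stretch goes slowly, pressing lightly past the stop.

>>> {"fn": "arm_command", "kwargs": {
  "moves": [
    [0.3, 0.1, 0, 0, 0],
    [0.7, 0.2, 0, 0, 0],
    [1.1, 0.3, 0, 0, 0],
    [1.5, 0.4, 0, 0, 0],
    [1.9, 0.5, 0, 0, 0],
    [2.2, 0.5, 0, 0, 0],
    [2.5, 0.55, 0, 0, 0],
    [2.8, 0.55, 0, 0, 0],
    [3.0, 0.55, 0, 0, 0],
    [3.0, 0.55, 0, 0, 0]
  ]
}}

```text
time: 9.35
tool_pos: [508.5, 22.0, 222.0]
tcp_rot: [-0.499, 1.566, 2.555]
contact_force: [-4.1, -3.1, 0.9]
grip_width: 15.1
```

```bash
python3 -c "
from h import *
show();
for n in('side','top'):
    c=bot.capture(n); cv2.imwrite(f'pics/{n}7.png',c['frame'])
    if n=='side': cv2.imwrite('pics/s7z.png',cv2.resize(c['frame'][70:260,220:380],None,fx=4,fy=3,interpolation=cv2.INTER_CUBIC))
"
```

```text
t 9.35 tcp [508.46  22.03 221.95] grasp [507.81  22.46  62.75] F [-4.14 -3.07  0.87] w 15.089525656572286 q [-0.11  0.54  1.79  0.    0.82  1.55]
[[-0.   -0.09 -1.  ]
 [ 0.   -1.    0.09]
 [-1.   -0.    0.  ]]
rel hinge hx,hy,z -1.6512231312161865 -85.33077668923126 2.753224904188869
jaw angle err deg (turn about tool x) 179.99554886262413 -0.004451137375857928
```

View pics/s7z.png

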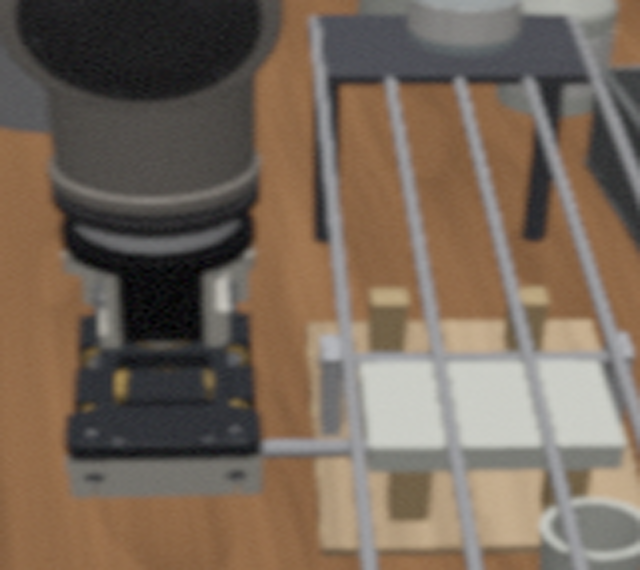

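Rod at about (295,219), so about 178°. I'll press down until I feel the rests.

>>> {"fn": "arm_command", "kwargs": {
  "moves": [
    [0.15, 0, 0, 0, 0],
    [0.3, 0, 0, 0, 0],
    [0.4, 0, 0, 0, 0],
    [0.4, 0, 0, 0, 0]
  ]
}}

```text
time: 9.85
tool_pos: [508.4, 22.0, 217.9]
tcp_rot: [-0.451, 1.566, 2.604]
contact_force: [-3.9, -1.5, 1.5]
grip_width: 15.2
```

>>> {"fn": "arm_command", "kwargs": {
  "moves": [
    [0.15, 0, 0, 0, 0],
    [0.3, 0, 0, 0, 0],
    [0.4, 0, 0, 0, 0],
    [0.4, 0, 0, 0, 0]
  ]
}}

```text
time: 10.25
tool_pos: [508.3, 22.0, 217.0]
tcp_rot: [-0.575, 1.568, 2.48]
contact_force: [-15.0, -0.5, 32.1]
grip_width: 15.2
```

```bash
python3 -c "
from h import *
show();
for n in('side','top'):
    c=bot.capture(n); cv2.imwrite(f'pics/{n}8.png',c['frame'])
    if n=='side': cv2.imwrite('pics/s8z.png',cv2.resize(c['frame'][70:260,220:380],None,fx=4,fy=3,interpolation=cv2.INTER_CUBIC))
"
```

```text
t 10.25 tcp [508.32  21.98 217.02] grasp [507.93  22.28  57.82] F [-14.95  -0.49  32.13] w 15.213247502028487 q [-0.11  0.55  1.79  0.    0.8   1.55]
[[-0.   -0.09 -1.  ]
 [ 0.   -1.    0.09]
 [-1.   -0.    0.  ]]
rel hinge hx,hy,z -1.5172186775933085 -85.49774726955044 -2.178319242869037
jaw angle err deg (turn about tool x) -179.97189708862524 0.028102911374774588
```

View pics/s8z.png

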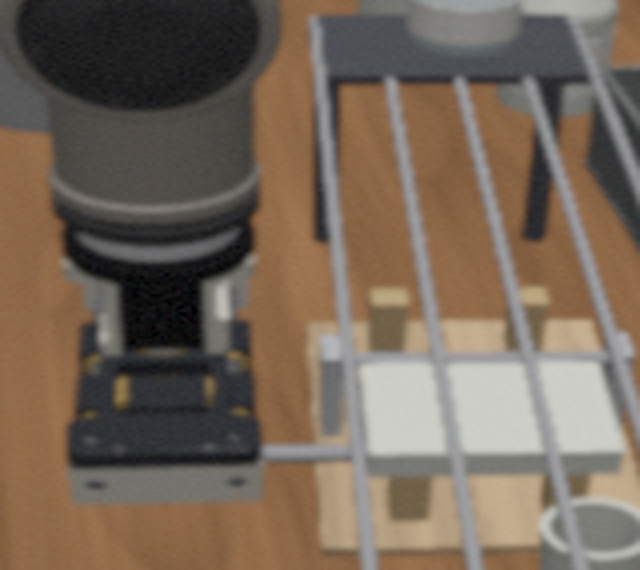

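The mould is down on its stop: 32 N upward, and the rod is at about (295,221), so about 180°. I'll ease the press off, open the fingers and retreat straight up. The opened fingers reach ±65 mm, which stays clear of the round mould's bar near y = -108.

>>> {"fn": "arm_command", "kwargs": {
  "moves": [
    [-0.1, 0, 0, 0, 0],
    [-0.1, 0, 0, 0, 0.3],
    [-0.1, 0, 0, 0, 0.6],
    [-0.1, 0, 0, 0, 0.8],
    [-0.1, 0, 0, 0, 0.8],
    [-0.1, 0, 0, 0, 0.8],
    [-0.1, 0, 0, 0, 0.8],
    [-0.1, 0, 0, 0, 0.8]
  ]
}}

```text
time: 11.15
tool_pos: [508.4, 22.0, 218.0]
tcp_rot: [-0.609, 1.568, 2.446]
contact_force: [-0.9, -0.1, 1.4]
grip_width: 66.7
```

>>> {"fn": "arm_command", "kwargs": {
  "moves": [
    [-1, 0, 0, 0, 0.8],
    [-3, 0, 0, 0, 0.8],
    [-6, 0, 0, 0, 0.8],
    [-9, 0, 0, 0, 0.8],
    [-12, 0, 0, 0, 0.8],
    [-15, 0, 1, 0, 0.8],
    [-17, 0, 3, 0, 0.8],
    [-17, 0, 5, 0, 0.8],
    [-17, 0, 5, 0, 0.8]
  ]
}}

```text
time: 12.05
tool_pos: [457.1, 26.3, 389.5]
tcp_rot: [-0.907, 1.569, 2.148]
contact_force: [0.2, 0.3, -0.5]
grip_width: 73.1
```

```bash
python3 -c "
from h import *
show();
for n in('side','top'):
    c=bot.capture(n); cv2.imwrite(f'pics/{n}9.png',c['frame'])
"
```

```text
t 12.05 tcp [457.14  26.32 389.52] grasp [456.96  26.61 230.32] F [ 0.21  0.27 -0.53] w 73.08103791528846 q [-0.11  0.23  1.72  0.    1.19  1.55]
[[-0.   -0.09 -1.  ]
 [ 0.   -1.    0.09]
 [-1.   -0.    0.  ]]
rel hinge hx,hy,z -52.66816243166928 -85.63267127936696 170.3157232605175
jaw angle err deg (turn about tool x) -179.95203963678244 0.047960363217568205
```

View pics/side9.png

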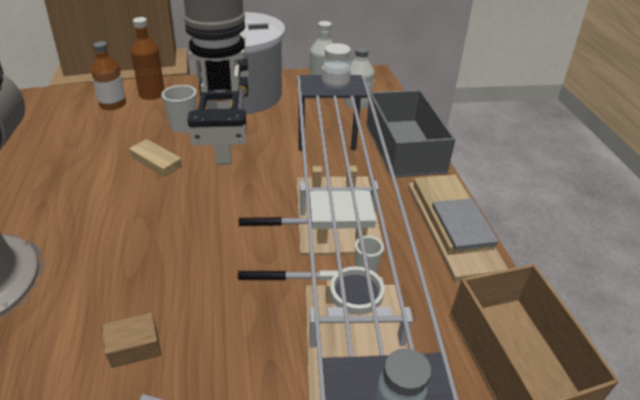

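View pics/top9.png

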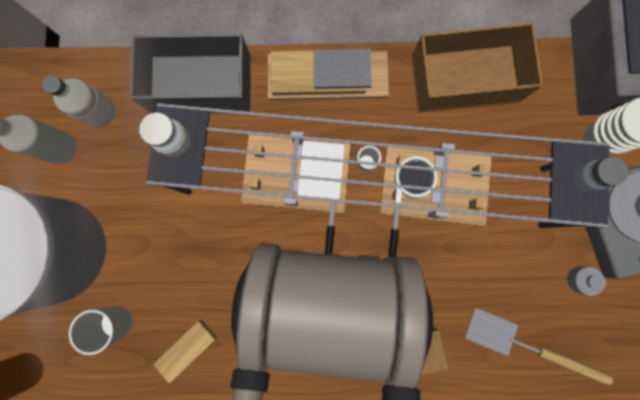

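The twin mould lies face down on the right of its stand, with its back at about (342,207) in the side view. Its bar is free at (240–280,221), where 180° predicts a row of about 220. The round mould hasn't moved, with its bar at (239–285,275), and the hand is clear. Handing in.

```bash
python3 -c "
from plant import bot
print(bot.close_job())"
```

```text
the job is handed in; nothing more can be done
None
```

I gripped the two-pocket mould by its bar and swung it over the hinge from left to right. I lowered it slowly, at roughly 1 rad/s or less, until the rests pushed back with 32 N. Then I eased off, opened the fingers and backed the hand away. The job was handed in shortly after 12 s.

**Last checks:**
- **Two-pocket mould:** both cameras show it face down on the right of its stand. Its bar is at row 221 in the side view, against about 220 predicted for fully over.
- **Round mould:** it has not moved from its starting position.
- **Robot:** the hand is clear and the contact force is about 0.

**Disagreements:**
- **Grip opening:** it read about 15 mm while carrying the 16 mm bar. I saw no sign that the bar slipped.
- **Force over the top:** it reached about 13 N, so I raised the path by 2 mm.
- **Rack edge:** I measured it about 1.5° off the bar's direction. It made no difference to the job.

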